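Hang the instrument holder on its keyhole screw

ROBOT

A 6-joint arm with a two-finger parallel gripper is mounted at the origin on the work surface. World frame = base frame: x ahead of the robot, y to its left, z up, the work surface at z = 0. Lengths are in m, angles in rad, forces in N, time in s.
With the tool pointing down it reaches from about 0.325 to 0.775 m from the base axis. Payload 5.5 kg.
Tool frame: the origin (TCP) lies between the finger pads; the fingertips stand 8 mm ahead of it and the grasp point (between the pads) lies 11 mm behind it (tcp_to_tips is the distance from the TCP to the fingertips, in m); z points along the fingers, y is the direction in which the jaws open and shut (so a half turn about z gives the same grasp; the last joint's range is limited). The gripper opens to 88 mm and grips with 3 to 60 N. Pads are 20 mm wide; open, the fingers measure 115 mm over their backs; the gripper's body (75 mm by 178 mm) begins 61 mm behind the grasp point.
Start: joints at [-1.277, 0.091, 1.231, -0, 1.82, -0.057], TCP at [0.206, -0.563, 0.231] pointing down, gripper open.
Joint ranges: [-2.87, 2.87], [-0.86, 2.18], [0.17, 2.46], [-1.51, 4.65], [0.06, 2.69], [-2.65, 2.65]. Speed limits (rad/s): [2.57, 2.57, 3.01, 3.14, 3.14, 3.14].

INTERFACE

Orientations are given as a unit quaternion [w, x, y, z].
In Python, from bench import * gives the robot as it stands. Calls block until the motion is done:
- move_to(position, orientation): joint-space move of the TCP to a pose.
- move_l(position, speed=0.15, orientation=None): straight line of the TCP; orientation=None keeps the orientation; speed is the mean speed in m/s.
- movej(angles): joint-space move.
- gripper_open() and close(): open the fingers fully, or close them until they stop; the grip force is fixed at half the most.
- hold(seconds).
- inverse_kinematics(position, orientation): joint angles nearest the present ones, or None.
- state(): the state.
- get_image(name): name is "scene" or "top"; returns a dict with "frame" (400x640x3 uint8, blue, green, red), "depth" (400x640 float32, m along the optical axis (not along the pixel's ray), 0 where there is no reading), "camera_matrix" (3x3 intrinsics, pixels), "k1" (the pictures are not rectified: a ray, as slopes to the right and down, at radius r is drawn at 1 + k1 r^2 times it, then the intrinsics apply), "view" (4x4, takes a point from world to camera coordinates). Camera axes: x right, y up, looking along -z (the intrinsics and any distortion apply to the point x, -y, -z); pixel columns grow to the right and rows downward; lengths in m; the calibration is good to about 2 mm. A picture is of the moment at which its call begins.
A pose or a line that the arm cannot do raises IKError and nothing moves.
- job_done(): hands the job in, once; it reports no verdict.
The state is a dict: "time": time; "joint_pos": joint angles; "dq": joint speeds; "joint_torque": joint torques, N m; "ee_pos": TCP position; "ee_rot": TCP orientation; "ft_force": force on the tool from outside, world axes, zero at the start; "moment": the same for the moment, N m; "finger_gap": finger opening in m.
Only numpy, scipy, OpenCV 4.12 (cv2) and the standard library are available. Lean on these libraries where they do the work, as an engineer would, in place of code of your own. Each camera call takes 0.05 s, during which the arm holds its last target.

TASK

Take the grey instrument holder out of the dissecting tray and hang it on the screw of the low oak divider: bring the wide part of the keyhole over the screw head until the holder's back is flat against the divider, then draw it straight down until it is locked fully home, and leave it hanging there upright. Feel for the screw gently, without forcing anything, and do not disturb the jar, the dish or the probe.

Things in the scene. Friction and masses are not known exactly. Their poses are not given: they have to be found in the camera images.
- holder: Grey metal holder, open-topped box 50 deep (x), 46 wide (y), 112 high (z) mm, 0.18-0.35 kg, standing in the tray. Origin: centre of its underside; +x points out of its low front (45 mm high), -x out of its back. Back wall (4 mm, outer face at x = -25) and side walls (3 mm, outer faces 46 apart) are 112 high; grip it across the side walls from above, 70 to 95 mm above the underside.
- hole (a point): Centre of the keyhole's wide part in the holder's back wall: an eight-sided through hole 20 mm across, centred at (-25, 0, 80) mm in the holder's frame, on the back's outer face; a slot 9 mm wide runs UP from it and ends 101 mm above the underside. Axes as the holder's.
- seat (a point): where the centre of the screw's shank lies in the slot when the holder is fully home: on the outer face of the holder's back at (-25, 0, 98) mm in the holder's frame, 18 mm above the hole's centre; axes as the holder's
- board: Low oak divider fixed to the bench, 20 thick (x), 260 wide (y), 174 high (z) mm, foot on its -x side. Origin: centre of its underside. On its +x face (x = 10) a flush dark rail 160 mm above the bench carries a steel screw along +x: head 16 across, 4 thick, outer face 11 mm and underside 7 mm before the board's face; shank 6 across. More than 40 N of push from the holder damages the rail.
- mount (a point): Point on the board's +x face, on its vertical centre line at the screw's exact height (160 mm above the bench). Axes as the board's, +x out of the face. NOT the screw: that is clamped anywhere up to 14 mm to either side (y), not measured, to be seen or felt. With the holder home, its axes are parallel to these and its underside is 62 mm above the bench.
- tray: Fixed aluminium dissecting tray 330 (x) by 240 (y) by 30 (z) mm, wall and floor 4 to 5 mm thick; origin at the centre of its underside. The holder starts standing in it.
- jar: bystander: amber glass jar with black cap, 56 mm across, 90 mm high, standing on the bench in front of the board, off to its +y side; origin at the centre of its underside
- dish: bystander: white ceramic dish 76 mm across, 25 mm high, on the bench in front of the board, off to its -y side; origin at the centre of its underside
- probe: bystander: dissecting probe lying in the tray, 150 mm long, wooden handle 9 mm thick; origin under the rod, 75 mm from each end, length along its x
Things that resemble listed ones, but are neither listed nor needed, are in the scene too. What is shaped like the holder but blue is not meant.

How it is judged:
By the outcome, as a careful person would: the job done as asked, in the order asked, and still so for the second after the job is handed in, with the robot touching nothing.
It also fails if it takes over 64 s, if anything falls off the work surface, if the arm or the gripper's body presses on something with over 40 N, if the wrist force passes 120 N, or if a joint passes its speed limit or range.

## Working session

There is one attempt and no reset: what is moved stays moved. The work goes in short steps, each a Python script; the robot and the scene stay as the last script left them, time stands still between calls to the robot, and variables do not carry over. Pictures are saved under pics/ and viewed, and the job is handed in when it is done.

```bash
ls; mkdir -p pics; python3 - <<'E'
from bench import *
import cv2,numpy as np
np.set_printoptions(precision=4,suppress=True)
for n in("scene","top"):
    d=get_image(n); cv2.imwrite(f"pics/{n}0.png",d["frame"]); np.savez(f"{n}0.npz",**d)
    print(n,d["camera_matrix"],d["k1"],d["view"])
s=state();print(s)
E
```

```text
pics
scene [[368.5836   0.     318.8418]
 [  0.     368.5836 201.9624]
 [  0.       0.       1.    ]] 0.029133721906056436 [[-0.8854  0.4649 -0.0059  0.5238]
 [-0.3751 -0.7068  0.5997  0.2012]
 [ 0.2746  0.5332  0.8002 -1.1003]
 [ 0.      0.      0.      1.    ]]
top [[494.7628   0.     311.4608]
 [  0.     494.7628 203.8428]
 [  0.       0.       1.    ]] -0.00904582045421723 [[-0.0049 -1.      0.0077  0.0357]
 [ 0.9957 -0.0042  0.0928 -0.6095]
 [-0.0927  0.0082  0.9957 -1.4114]
 [ 0.      0.      0.      1.    ]]
{'time': 0.1, 'joint_pos': array([-1.2767,  0.0918,  1.2318,  0.    ,  1.8198, -0.0567]), 'dq': array([ 0.    , -0.0012, -0.0018, -0.0004, -0.0015,  0.0002]), 'joint_torque': array([  0.0028, -44.7855, -40.7571,   0.0701,   0.0284,  -0.0001]), 'ee_pos': array([ 0.2061, -0.5632,  0.2296]), 'ee_rot': array([-0.0009,  0.9847,  0.1745, -0.0001]), 'ft_force': array([-0.3201,  0.428 , -0.0396]), 'moment': array([-0.0261,  0.0025,  0.0091]), 'finger_gap': 0.0876617083810313}
```

View pics/scene0.png

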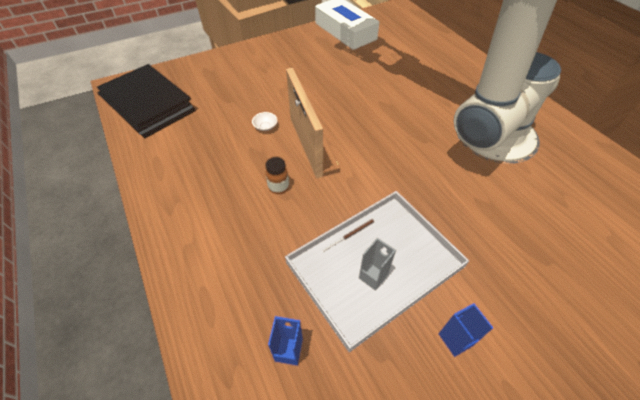

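View pics/top0.png

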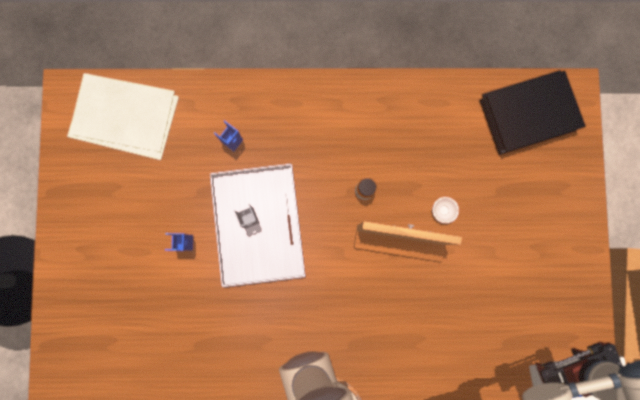

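The grey holder stands in the tray at scene (377,263) and top (249,219). The blue lookalikes are at scene (286,340) and (465,330), and at top (230,137) and (180,242). The grey one fits the description. The divider's screw shows at scene (297,103) and top (410,226). I'll enlarge these.

```bash
cat > h.py <<'E'
import numpy as np,cv2
from scipy.spatial.transform import Rotation as R
np.set_printoptions(precision=4,suppress=True)
def load(f): return dict(np.load(f))
def proj(d,P):
    P=np.atleast_2d(P); V=d["view"]; c=P@V[:3,:3].T+V[:3,3]
    a=c[:,0]/-c[:,2]; b=-c[:,1]/-c[:,2]; f=1+d["k1"]*(a*a+b*b); K=d["camera_matrix"]
    return np.c_[K[0,0]*a*f+K[0,2],K[1,1]*b*f+K[1,2]]
def ray(d,uv):
    K=d["camera_matrix"]; x=(uv[0]-K[0,2])/K[0,0]; y=(uv[1]-K[1,2])/K[1,1]
    a,b=x,y
    for _ in range(20):
        f=1+d["k1"]*(a*a+b*b); a,b=x/f,y/f
    V=d["view"]; Rm=V[:3,:3]; o=-Rm.T@V[:3,3]
    return o,Rm.T@np.array([a,-b,-1.])
def atz(d,uv,z): o,r=ray(d,uv); return o+r*(z-o[2])/r[2]
def tri(d1,u1,d2,u2):
    o1,r1=ray(d1,u1);o2,r2=ray(d2,u2)
    t=np.linalg.lstsq(np.c_[r1,-r2],o2-o1,rcond=None)[0]
    p,q=o1+t[0]*r1,o2+t[1]*r2
    return (p+q)/2,np.linalg.norm(p-q)
def cloud(d):
    h,w=d["depth"].shape; K=d["camera_matrix"]
    u,v=np.meshgrid(np.arange(w),np.arange(h))
    x=(u-K[0,2])/K[0,0]; y=(v-K[1,2])/K[1,1]; a,b=x.copy(),y.copy()
    for _ in range(20):
        f=1+d["k1"]*(a*a+b*b); a,b=x/f,y/f
    z=d["depth"]; c=np.stack([a*z,-b*z,-z],-1); V=d["view"]
    return (c-V[:3,3])@V[:3,:3]
def crop(d,u0,v0,u1,v1,s,fn):
    im=d["frame"][v0:v1,u0:u1]; im=cv2.resize(im,None,fx=s,fy=s,interpolation=cv2.INTER_CUBIC)
    for u in range((u0//10+1)*10,u1,10):
        cv2.line(im,(int((u-u0+.5)*s),0),(int((u-u0+.5)*s),6),(0,255,255),1); cv2.putText(im,str(u),(int((u-u0+.5)*s)-12,18),0,.4,(0,255,255),1)
    for v in range((v0//10+1)*10,v1,10):
        cv2.line(im,(0,int((v-v0+.5)*s)),(6,int((v-v0+.5)*s)),(0,255,255),1); cv2.putText(im,str(v),(8,int((v-v0+.5)*s)+4),0,.4,(0,255,255),1)
    cv2.imwrite(fn,im)
E
python3 - <<'E'
from h import *
s=load("scene0.npz");t=load("top0.npz")
crop(s,340,225,410,300,8,"pics/s_hold.png")
crop(t,225,195,275,245,11,"pics/t_hold.png")
crop(s,270,60,350,190,4.5,"pics/s_board.png")
crop(t,345,170,475,270,6,"pics/t_board.png")
E
```

```text
(no output)
```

View pics/s_hold.png

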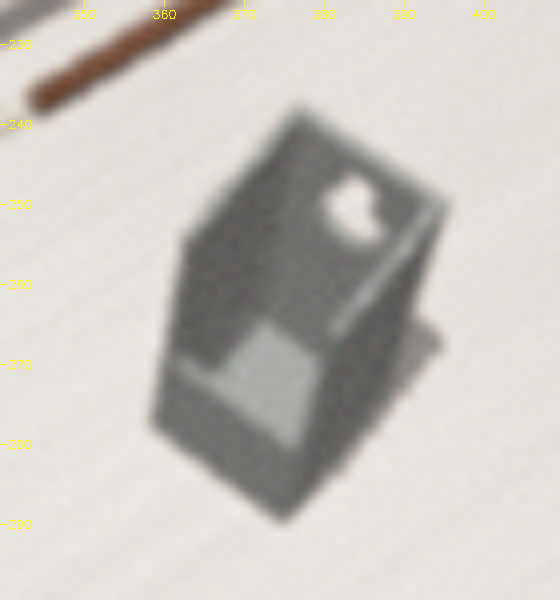

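View pics/t_hold.png

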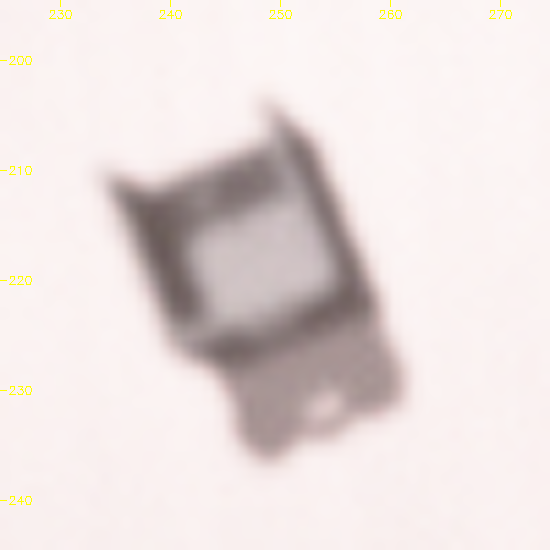

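View pics/s_board.png

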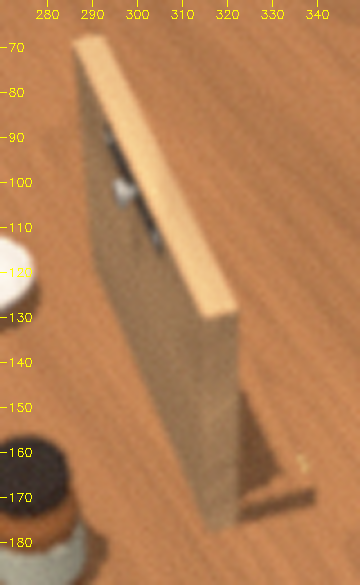

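View pics/t_board.png

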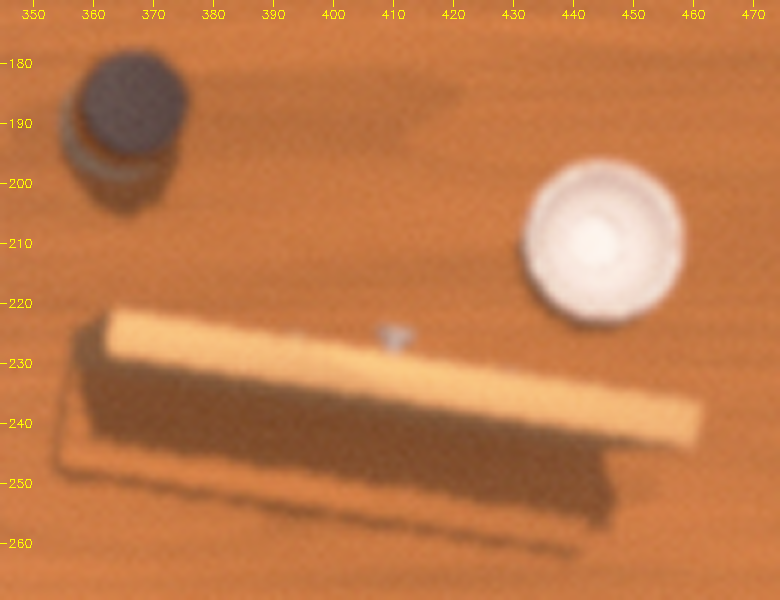

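```bash
cat > fit.py <<'E'
from h import *
from scipy.optimize import least_squares
s=load("scene0.npz");t=load("top0.npz")
def T(p,P):
    c,n=np.cos(p[3]),np.sin(p[3]); P=np.asarray(P,float)
    return np.c_[c*P[:,0]-n*P[:,1]+p[0],n*P[:,0]+c*P[:,1]+p[1],P[:,2]+p[2]]
def fit(obs,p0,name):
    f=lambda p:np.concatenate([(proj(d,T(p,[P]))[0]-uv) for d,P,uv in obs])
    r=least_squares(f,p0,loss="soft_l1"); print(name,r.x,np.degrees(r.x[3])); print(r.fun.reshape(-1,2).round(1).tolist()); return r.x
m=1e-3*np.array
H=.112
ho=[(s,(-.025,.023,H),(395,250)),(s,(-.025,-.023,H),(376.5,238)),(s,(.025,-.023,H),(363,255)),(s,(.025,.023,H),(381,267)),
 (s,(.025,-.023,0),(358.7,278)),(s,(.025,.023,0),(375,290)),
 (t,(.025,.023,H),(234,210)),(t,(.025,-.023,H),(249,203.5)),(t,(-.025,.023,H),(240.5,227)),(t,(-.025,-.023,H),(258.5,222))]
bo=[(s,(.01,.13,.174),(315,131)),(s,(-.01,.13,.174),(322.3,127.5)),(s,(.01,-.13,.174),(286,69)),(s,(-.01,-.13,.174),(292.5,67.5)),
 (s,(.01,.13,0),(315.8,176.5)),(s,(-.01,.13,0),(322.3,174.5)),
 (t,(.01,.13,.174),(363,220.5)),(t,(-.01,.13,.174),(361.5,229)),(t,(.01,-.13,.174),(461.5,237)),(t,(-.01,-.13,.174),(460,245))]
if __name__=="__main__":
    c=atz(t,(249,219),.005); print(c)
    h=fit(ho,[c[0],c[1],.005,.4],"holder")
    c=atz(t,(410,233),.17); print(c)
    b=fit(bo,[c[0],c[1],0,-.16],"board")
    for d,uv in((s,(296.5,101.5)),(t,(410,225))): pass
    p,e=tri(s,(296.5,102),t,(410,224.5)); print("screw",p,e)
    q=p-b[:3]; c,n=np.cos(b[3]),np.sin(b[3]); print("screw in board",c*q[0]+n*q[1],-n*q[0]+c*q[1],q[2])
    for y in(-.01,-.005,0,.005,.01): print(y,proj(s,T(b,[(.019,y,.16)])),proj(t,T(b,[(.019,y,.16)])))
    print(proj(s,T(h,[(-.023,0,.08)])))
    C=cloud(s);Ct=cloud(t)
    print("depth: tray floor",C[258,398],C[285,345],Ct[245,245],"bench",Ct[300,400],C[150,230],"board top",Ct[233,412],"holder back",C[262,385])
    q=C[75:130,285:320].reshape(-1,3);
    print("jar",tri(s,(276,163),t,(367,186)),"dish",atz(t,(445,210),.025))
E
python3 fit.py
```

```text
Traceback (most recent call last):
  File "fit.py", line 10, in <module>
    m=1e-3*np.array
      ~~~~^~~~~~~~~
TypeError: unsupported operand type(s) for *: 'float' and 'builtin_function_or_method'
```

```bash
sed -i '/^m=1e-3/d' fit.py; python3 fit.py
```

```text
[0.5677 0.217  0.005 ]
holder [ 0.5686  0.2164 -0.0047  0.3941] 22.582980998631584
[[0.1, -0.0], [-0.3, -0.5], [-1.0, -1.0], [0.2, 0.3], [-1.0, 0.3], [-0.3, 0.7], [-0.4, 1.2], [0.1, 1.2], [-0.0, 1.0], [-2.5, -0.5]]
[ 0.5189 -0.223   0.17  ]
board [ 0.5183 -0.2265 -0.002  -0.1651] -9.458555867920067
[[-0.5, -1.0], [0.3, 0.6], [-0.6, -0.7], [-0.1, -0.6], [-0.3, 1.8], [0.2, 2.0], [-0.1, 1.0], [0.2, 0.0], [-0.2, 0.4], [0.3, -0.0]]
screw [ 0.5396 -0.2238  0.1633] 0.0041248302961882964
screw in board 0.020625181676558666 0.006201980901811794 0.16533846733359303
-0.01 [[294.6733  99.6479]] [[415.1684 226.8688]]
-0.005 [[295.2097 100.8195]] [[413.2976 226.5665]]
0 [[295.7493 101.9979]] [[411.4268 226.2641]]
0.005 [[296.292  103.1832]] [[409.556  225.9618]]
0.01 [[296.8379 104.3755]] [[407.6852 225.6594]]
[[382.9078 252.0284]]
depth: tray floor [0.496  0.2087 0.0064] [0.6368 0.2093 0.0061] [0.4915 0.2284 0.0034] bench [ 0.3293 -0.2244  0.0005] [ 0.7193 -0.3088  0.0008] board top [ 0.5187 -0.227   0.1756] holder back [0.573  0.2439 0.1149]
jar (array([ 0.6507, -0.1206,  0.0908]), np.float64(0.005678120043894125)) dish [ 0.5903 -0.3571  0.025 ]
```

```bash
python3 - <<'E'
from fit import *
def fitz(obs,p0,z,name):
    e=lambda p:[p[0],p[1],z,p[2]]
    f=lambda p:np.concatenate([(proj(d,T(e(p),[P]))[0]-uv)*(1 if d is s else 1) for d,P,uv in obs])
    r=least_squares(f,p0,loss="soft_l1"); print(name,r.x,np.degrees(r.x[2]),r.fun.reshape(-1,2).round(1).tolist())
    return e(r.x)
S=lambda o,d:[x for x in o if x[0] is d]
for o,z,p0,n in((ho,.0045,[.568,.217,.39],"holder"),(bo,0,[.518,-.226,-.165],"board")):
    for nm,oo in(("both",o),("scene",S(o,s)),("top",S(o,t))):
        p=fitz(oo,p0,z,n+" "+nm)
        if n=="board":
            for y in(0,.006): print(y,proj(s,T(p,[(.019,y,.16)])),proj(t,T(p,[(.019,y,.16)])))
# depth-based board face and top
C=cloud(s);Ct=cloud(t)
q=Ct[215:250,355:470].reshape(-1,3); q=q[(q[:,2]>.165)&(q[:,2]<.19)]
print("board top depth pts",len(q),q.mean(0)); 
r=cv2.minAreaRect(q[:,:2].astype(np.float32)*1000);print(r)
q=C[60:180,280:325].reshape(-1,3); q=q[(q[:,2]>.02)&(q[:,2]<.15)&(q[:,0]>.49)]
from numpy.linalg import svd
for _ in range(4):
    c=q.mean(0);n=svd(q-c)[2][2]; d=(q-c)@n; q=q[abs(d)<.003+0*d] if _ else q[abs(d)<.008]
print("face",len(q),c,n,np.degrees(np.arctan2(n[1],n[0])),d.std())
q=Ct[195:240,225:270].reshape(-1,3); q=q[(q[:,2]>.09)&(q[:,2]<.13)];print("holder rim",len(q),q.mean(0),np.median(q[:,2]),cv2.minAreaRect(q[:,:2].astype(np.float32)*1000))
E
```

```text
holder both [0.5709 0.2187 0.3918] 22.447553959941473 [[0.6, -0.9], [-0.1, -1.5], [-1.0, -1.9], [0.4, -0.4], [-1.1, -0.2], [-0.2, 0.3], [-1.7, 0.1], [-1.1, 0.1], [-1.4, 0.0], [-3.7, -1.5]]
holder scene [0.5715 0.2202 0.3955] 22.66129083180628 [[0.7, -0.2], [0.0, -0.8], [-0.8, -1.1], [0.7, 0.4], [-0.9, 0.5], [0.0, 1.0]]
holder top [0.5703 0.214  0.3798] 21.758952330770715 [[0.1, 0.2], [0.8, 0.4], [0.2, 0.2], [-2.0, -1.1]]
board both [ 0.5185 -0.2258 -0.1659] -9.503460382738545 [[-0.5, -1.5], [0.3, 0.2], [-0.6, -1.2], [-0.0, -1.1], [-0.3, 1.5], [0.2, 1.8], [-0.3, 0.8], [0.0, -0.1], [-0.3, 0.3], [0.2, -0.1]]
0 [[295.7478 101.5426]] [[411.2995 226.1383]]
0.006 [[296.3992 102.9677]] [[409.0514 225.7732]]
board scene [ 0.5183 -0.2254 -0.1654] -9.47584343831536 [[-0.3, -1.4], [0.5, 0.2], [-0.5, -1.2], [0.1, -1.0], [-0.1, 1.6], [0.3, 1.8]]
0 [[295.8859 101.5874]] [[411.1773 226.2279]]
0.006 [[296.5389 103.0126]] [[408.929  225.8639]]
board top [ 0.5191 -0.2261 -0.1686] -9.658443863866179 [[-0.2, 0.4], [0.1, -0.5], [-0.2, 0.2], [0.3, -0.2]]
0 [[295.5025 101.5318]] [[411.4214 225.9342]]
0.006 [[296.1468 102.9582]] [[409.1742 225.563 ]]
board top depth pts 794 [ 0.5211 -0.2262  0.1741]
((525.90771484375, -228.7076873779297), (261.1847229003906, 31.267993927001953), 80.49732208251953)
face 515 [ 0.5284 -0.2314  0.0884] [-0.9865  0.1635 -0.0004] 170.58971848930065 0.00034165166777453445
holder rim 101 [0.5656 0.2141 0.1111] 0.1134851547607296 ((571.9586791992188, 216.23440551757812), (48.90591812133789, 46.07513427734375), 22.184364318847656)
```

```bash
python3 - <<'E'
from h import *
s=load("scene0.npz");t=load("top0.npz")
crop(s,286,90,312,116,22,"pics/s_screw.png")
crop(t,396,216,424,238,22,"pics/t_screw.png")
E
```

```text
(no output)
```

View pics/s_screw.png

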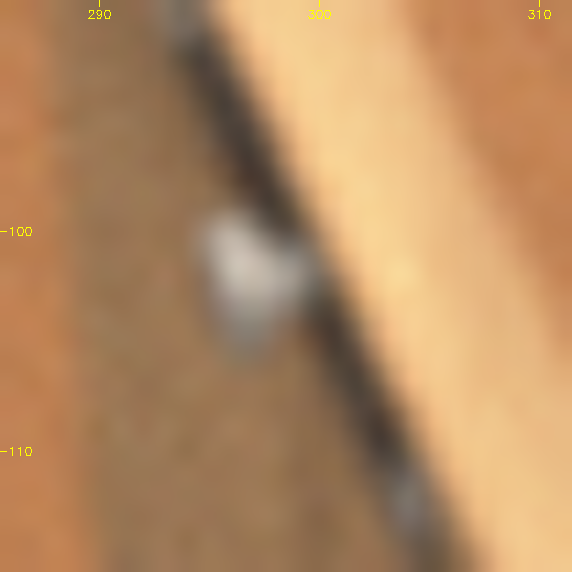

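View pics/t_screw.png

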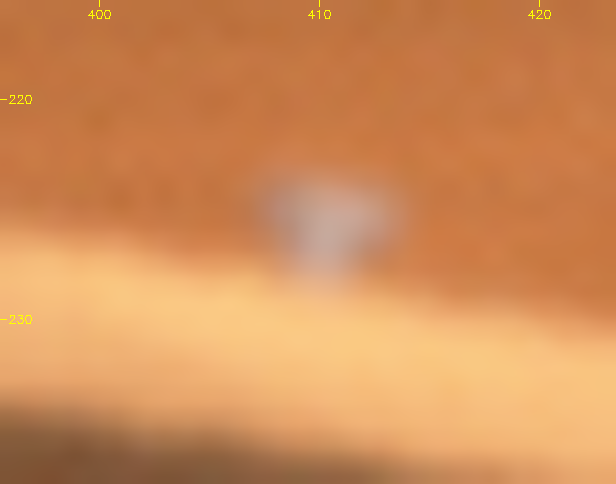

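```bash
cat >> h.py <<'E'
def qd(a): return np.array([0,np.cos(a/2),np.sin(a/2),0])
HB=np.array([.5187,-.226]); YB=np.radians(-9.5)
def bw(x,y): # board local xy -> world
    c,n=np.cos(YB),np.sin(YB); return np.array([HB[0]+c*x-n*y,HB[1]+n*x+c*y])
def wb(p):
    c,n=np.cos(YB),np.sin(YB); q=np.asarray(p)[:2]-HB; return np.array([c*q[0]+n*q[1],-n*q[0]+c*q[1]])
E
python3 - <<'E'
from bench import *
from h import *
a=np.radians(22.3); q=qd(a)
move_to([.571,.2165,.17],q); s=state(); print(s["time"],s["ee_pos"],s["ee_rot"],s["ft_force"],s["joint_pos"])
move_l([.571,.2165,.0775],.1); s=state(); print(s["time"],s["ee_pos"],s["ft_force"])
d=get_image("scene"); np.savez("s1.npz",**d); crop(d,300,180,440,310,5,"pics/s1.png")
E
```

```text
3.125 [0.5713 0.2157 0.1701] [0.0001 0.9812 0.1928 0.0001] [ 0.0253  0.7385 -0.3717] [ 0.3054  0.1159  1.3111 -0.0002  1.7144  1.4882]
4.2 [0.5715 0.2167 0.0786] [ 0.1452 -0.8019  0.3152]
```

View pics/s1.png

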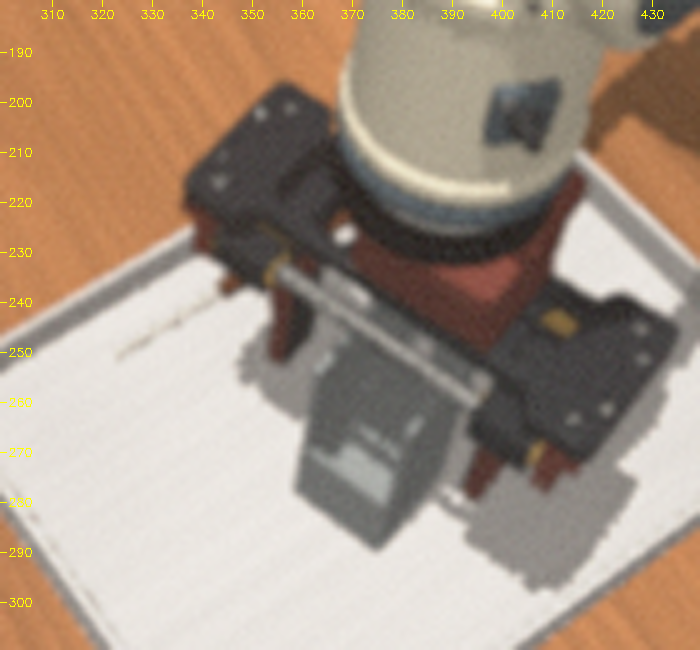

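The fingers, near scene (357,245) and (394,270), straddle the grey holder evenly. I'll close and lift.

```bash
python3 - <<'E'
from bench import *
from h import *
s=state(); print(s["time"],s["ee_pos"])
close(); s=state(); print(s["time"],s["ee_pos"],s["ft_force"],s["finger_gap"])
p=s["ee_pos"]
move_l([.571,.2165,.23],.12); s=state(); print(s["time"],s["ee_pos"],s["ft_force"],s["moment"],s["finger_gap"])
x,y=bw(.01+.025+.06,.001)
move_to([x,y,.26],qd(YB)); s=state(); print(s["time"],s["ee_pos"],s["ee_rot"],s["ft_force"],s["moment"],s["finger_gap"],[x,y],wb(s["ee_pos"]))
for n in("scene","top"):
    d=get_image(n); np.savez(n+"2.npz",**d)
    crop(d,*((230,40,370,160) if n=="scene" else (330,130,480,260)),5,f"pics/{n}2.png")
E
```

```text
4.25 [0.5716 0.2167 0.0787]
4.975 [0.571  0.2166 0.0775] [ 0.1333 -0.0758 -0.3594] 0.045677381977733134
6.4 [0.5707 0.2164 0.2288] [-0.0448 -0.1674 -2.2543] [-0.0174 -0.0109 -0.0245] 0.04603086094304109
8.0833 [ 0.613  -0.2394  0.26  ] [-0.0002  0.9966 -0.0819  0.    ] [-0.6185 -0.0068 -2.4877] [-0.0247 -0.0428  0.0083] 0.04592937229184969 [np.float64(0.6125621797518978), np.float64(-0.24069323695522715)] [0.0952 0.0023]
```

View pics/scene2.png

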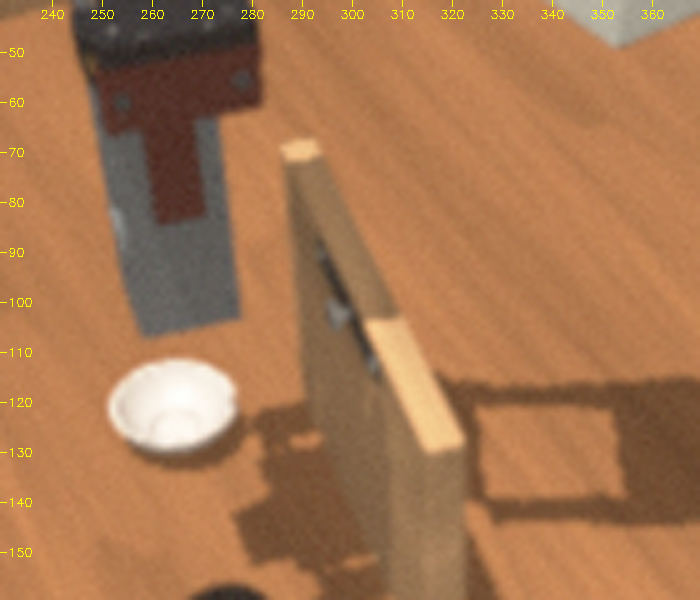

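View pics/top2.png

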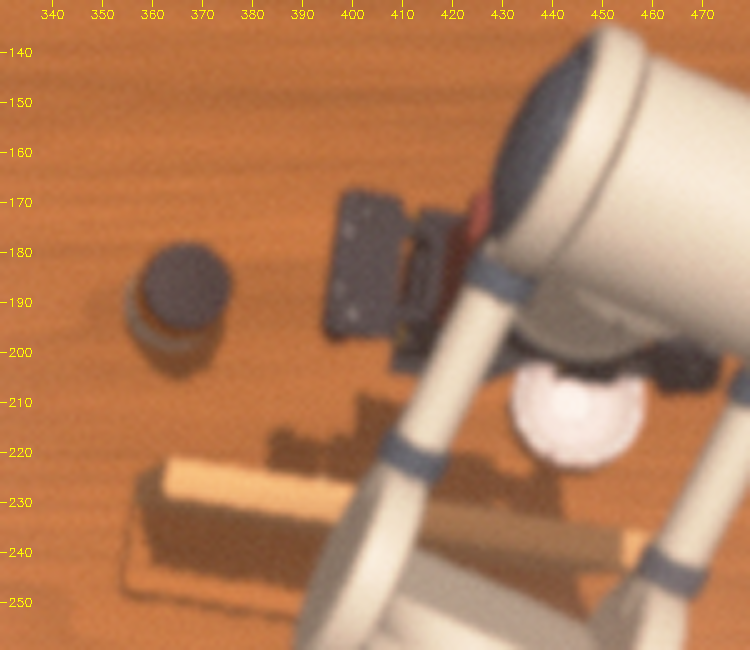

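```bash
python3 - <<'E'
from fit import *
d=load("scene2.npz")
p=[.613,-.2394,.260-.073,YB]
P=[(.025,.023,0),(-.025,.023,0),(-.025,.023,.112),(.025,.023,.112)]
print(proj(d,T(p,P)))
E
```

```text
[[257.5982 107.2045]
 [277.7035 102.9981]
 [272.7575  61.1925]
 [250.3006  65.3928]]
```

The held holder's lower corners appear at (258,107) and (277.5,103). That matches the prediction from the TCP to within half a pixel, so the grasp is straight and upright. I'll descend in front of the screw and advance in small force-watched steps.

```bash
cat >> h.py <<'E'
def fb(f): # force world->board axes
    c,n=np.cos(YB),np.sin(YB); return np.array([c*f[0]+n*f[1],-n*f[0]+c*f[1],f[2]])
def go(gap,y,z,sp=.05):
    from bench import move_l
    a=bw(.035+gap,y); move_l([a[0],a[1],z],sp)
def avg(n=1,dt=0.05):
    from bench import state,hold
    F=[];
    for _ in range(n): hold(dt); s=state(); F.append(fb(s["ft_force"]))
    p=wb(s["ee_pos"]); return s["time"],np.array([p[0]-.035,p[1],s["ee_pos"][2]])*1e3,np.mean(F,0),s["moment"]
E
python3 - <<'E'
from bench import *
from h import *
go(.06,.001,.2,.1); go(.06,.001,.153,.08)
go(.020,.001,.153,.08)
t,p,f0,m=avg(3); print(t,p,f0,m)
np.save("f0.npy",f0)
for g in np.arange(.018,.001,-.002):
    go(g,.001,.153,.03); t,p,f,m=avg(1); print(round(t,2),round(g*1e3,1),p,f-f0)
    if abs(f-f0)[0]>4: break
E
```

```text
10.4667 [ 20.3502   1.0079 152.9454] [-0.0203 -0.1215 -2.2814] [ 0.0109  0.0565 -0.0056]
10.77 18.0 [ 18.0413   0.999  152.9048] [-0.4238  1.1816  0.1171]
11.07 16.0 [ 15.9634   0.9974 153.0375] [-0.1275 -0.1663  0.3855]
11.37 14.0 [ 13.9643   0.9966 153.033 ] [-0.0517  0.1459 -0.1367]
11.67 12.0 [ 11.9678   0.998  153.0326] [-0.3113 -0.6517 -0.6099]
11.97 10.0 [ 10.7078   1.0686 153.2678] [ 4.9785  0.7096 -0.973 ]
```

Contact came at 11 mm, so the head met the back wall beside the hole. I'll use the yaw moment to tell which side.

```bash
python3 - <<'E'
from bench import *
from h import *
def M(n=8):
    F=[];m=[]
    for _ in range(n): hold(.04); s=state(); F.append(fb(s["ft_force"])); m.append(fb(s["moment"]))
    return s["time"],np.mean(F,0),np.mean(m,0),np.std(m,0)
go(.0096,.001,.153,.03); t,F1,m1,s1=M()
go(.0135,.001,.153,.03); t,F0,m0,s0=M()
print(t,F1-F0,m1-m0,s1,s0)
E
```

```text
13.1667 [-2.1914  4.4248  1.0902] [ 0.6918  0.3741 -0.0714] [0.0827 0.0679 0.0278] [0.0208 0.0322 0.0359]
```

```bash
python3 - <<'E'
from bench import *
from h import *
t,p,f,m=avg(3,.04); print(t,p,f,fb(m),state()["finger_gap"])
for y in(.002,.003):
    go(.0135,y,.153,.03); t,p,f0,m=avg(2,.04); print(t,p,f0)
    for g in(.0115,.0100,.0085,.006,.004):
        go(g,y,.153,.03); t,p,f,m=avg(1); print(round(t,2),g,p,f-f0)
        if abs(f-f0).max()>4: break
    else: break
E
```

```text
13.2917 [ 13.4922   0.9284 153.0304] [ 0.4832 -0.2847 -2.5415] [0.0105 0.0187 0.004 ] 0.04579000113711823
13.625 [ 13.5035   2.061  152.9787] [ 0.168  -0.387  -1.6126]
13.93 0.0115 [ 11.4496   1.9907 153.022 ] [ 0.8616  0.4459 -0.8646]
14.22 0.01 [  9.9821   1.9818 153.0304] [-1.0362  0.2137 -0.9461]
14.53 0.0085 [  8.464    1.9892 153.0098] [-0.0756 -0.2551 -0.7176]
14.82 0.006 [  5.9541   1.9836 153.0393] [ 0.6756  1.079  -0.4167]
15.12 0.004 [  3.9496   1.9985 153.0167] [-0.534   0.2892 -0.0331]
```

The head entered at y=2 mm and had just been caught at y=1 mm, so the centre is near 3 mm. I'll find the other edge gently, then go flush.

```bash
python3 - <<'E'
from bench import *
from h import *
t,p,f0,m=avg(3,.04); print(t,p,f0)
edge=None
for y in(.003,.004,.0045,.005,.0055,.006):
    go(.004,y,.153,.02); t,p,f,m=avg(2,.04); print(round(t,2),y,p,f-f0)
    if abs((f-f0)[1])>2.5: edge=y;break
print(edge)
E
```

```text
15.25 [  4.0235   1.9985 152.9724] [-0.2468 -0.1514 -2.4497]
15.58 0.003 [  4.0156   3.0242 152.9916] [-0.0135  0.1407  0.4369]
15.92 0.004 [  4.0075   4.0044 152.9961] [ 0.2195  0.2428 -0.2364]
16.25 0.0045 [  4.0026   4.5098 153.0254] [-0.132   0.2149 -0.0494]
16.58 0.005 [  3.9987   4.9937 152.9877] [ 0.3074 -0.124  -0.1262]
16.92 0.0055 [  4.0032   5.4822 153.0096] [ 0.5083  0.5187 -0.401 ]
17.25 0.006 [  3.9881   5.9938 152.9918] [0.0941 0.4087 0.0303]
None
```

```bash
python3 - <<'E'
from bench import *
from h import *
go(.004,.0035,.153,.03); go(.007,.0035,.153,.03); t,p,f0,m=avg(3,.04); print(t,p,f0)
e={}
for sg in(1,-1):
    y=.0035
    for k in range(8):
        y+=.0007*sg; go(.007,y,.153,.02); t,p,f,m=avg(2,.04); print(round(t,2),round(y*1e3,1),p,f-f0)
        if abs((f-f0)[1])>2: e[sg]=y;break
    go(.007,.0035,.153,.03)
print(e,state()["time"])
E
```

```text
17.875 [  7.0198   3.5392 152.9392] [ 0.0483 -0.1212 -1.961 ]
18.21 4.2 [  6.9843   4.222  153.0242] [-0.0738  0.1991 -0.3641]
18.54 4.9 [  7.0006   4.9137 153.0066] [-0.0886  0.1795 -0.4976]
18.88 5.6 [  7.0022   5.6007 153.0026] [-0.6688 -0.4517 -0.9327]
19.21 6.3 [  6.9992   6.0846 153.0121] [ 0.1392 -1.3236 -0.6165]
19.54 7.0 [  7.0126   6.2936 153.0414] [-0.2179 -4.9896 -0.5366]
20.14 2.8 [  7.0234   2.9856 152.9988] [ 0.0791 -0.1339 -0.8035]
20.48 2.1 [  6.9863   2.1006 153.0316] [-0.0511  0.0104 -1.0746]
20.81 1.4 [  7.0151   1.7134 153.0094] [-0.5203  2.6105  0.4516]
{1: 0.007, -1: 0.0013999999999999998} 21.0583
```

The edges are at y=+1.75 and +6.1 mm, which puts the screw at y≈+3.9 mm. I'll centre the holder and go flush.

```bash
python3 - <<'E'
from bench import *
from h import *
Y=.0039
go(.007,Y,.153,.03); t,p,f0,m=avg(3,.04); print(t,p,f0); np.save("f0.npy",f0)
g=.003
go(g,Y,.153,.03)
while g>-.005:
    t,p,f,m=avg(2,.03); print(round(t,2),round(g*1e3,1),p,f-f0)
    if (f-f0)[0]>4 or abs(f-f0)[1]>6: break
    g-=.0006; go(g,Y,.153,.02)
print(g)
E
```

```text
21.4333 [  6.9965   3.828  152.9792] [ 0.2212  0.075  -1.9673]
21.78 3.0 [  2.9347   3.8946 153.0857] [-0.183   0.1109 -0.2395]
22.1 2.4 [  2.4021   3.8891 152.9708] [ 0.1365  0.143  -0.8062]
22.42 1.8 [  1.7927   3.9216 152.9946] [-0.2616 -0.5255 -0.3351]
22.73 1.2 [  1.1879   3.9085 153.0197] [0.1188 0.5411 0.0256]
23.05 0.6 [  0.6678   3.9162 153.0074] [ 0.7552  0.0866 -0.3317]
23.37 0.0 [  0.6464   3.9079 153.0869] [ 4.7564  0.035  -2.0182]
6.505213034913027e-19
```

```bash
python3 - <<'E'
from bench import *
from h import *
Y=.0039; f0=np.load("f0.npy"); g=.0001
z=.153
for dz in list(range(3,17,3))+[16,16.5,17,17.5,18,18.5,19,19.5]:
    z=.153-dz*1e-3; go(g,Y,z,.03); t,p,f,m=avg(2,.03); print(round(t,2),dz,p,f-f0,fb(m))
    if (f-f0)[2]>7 or abs(f-f0)[1]>7 or (f-f0)[0]>12: print("stop");break
E
```

```text
23.68 3 [  0.664    3.839  150.1143] [ 4.9276 -0.4563 -1.2528] [-0.0773 -0.7805  0.1498]
24.0 6 [  0.6363   3.8074 147.0084] [ 5.0351 -0.244   0.3282] [-0.0298 -0.7907  0.0694]
24.32 9 [  0.655    3.8314 143.8806] [ 6.1284 -0.9053  0.9296] [-0.0596 -0.9098  0.1179]
24.63 12 [  0.6713   3.8592 140.7437] [ 6.4518 -0.295  -0.109 ] [-0.0216 -0.9311  0.1132]
24.95 15 [  0.6505   3.8661 137.6286] [ 7.2383 -0.0501  0.0008] [-0.0507 -0.9883  0.1244]
25.27 16 [  0.6652   3.8535 136.9181] [5.9931 0.0134 0.8341] [-0.057  -0.9483  0.1268]
25.58 16.5 [  0.6923   3.8651 136.5641] [ 6.4313 -0.6939  1.9471] [-0.0761 -0.9091  0.0899]
25.9 17 [  0.6863   3.8577 136.1051] [ 6.3295 -0.3888  2.3755] [-0.0182 -0.8386  0.1081]
26.22 17.5 [  0.6684   3.8575 135.6255] [ 5.8521 -0.6441  2.6946] [-0.0471 -0.889   0.1244]
26.53 18 [  0.6756   3.8481 135.2749] [ 5.565  -0.9362  2.6014] [-0.0343 -0.8172  0.1261]
26.85 18.5 [  0.6908   3.8482 135.1119] [5.2402 0.2147 3.8502] [-0.022  -0.6974  0.1162]
27.17 19 [  0.71     3.8143 135.0053] [5.3138 0.7603 6.4934] [ 0.0318 -0.5694  0.0418]
27.48 19.5 [  0.7136   3.8469 134.8888] [4.9452 0.1093 7.6107] [ 0.0192 -0.4354  0.1274]
stop
```

The downward draw stopped solidly at 18 mm with force rising in z, so the holder is home. I'll relax, release and back off upward.

```bash
python3 - <<'E'
from bench import *
from h import *
f0=np.load("f0.npy")
go(.0005,.0039,.1347,.03); t,p,f,m=avg(3,.04); print(t,p,f-f0)
gripper_open(); t,p,f,m=avg(3,.04); print(t,p,f,state()["finger_gap"])
go(.0005,.0039,.16,.06); t,p,f,m=avg(2,.04); print(t,p,f)
go(.0005,.0039,.26,.12)
a=bw(.2,.1); move_to([.45,.15,.3],qd(0.3)); print(state()["time"],state()["ft_force"])
for n in("scene","top"):
    d=get_image(n); np.savez(n+"3.npz",**d); cv2.imwrite(f"pics/{n}3f.png",d["frame"])
    crop(d,*((240,50,350,200) if n=="scene" else (345,170,475,270)),(4 if n=="scene" else 6),f"pics/{n}3.png")
E
```

```text
27.8583 [  0.6635   3.8453 135.0503] [ 4.1174 -0.0007  6.4037]
28.7833 [  0.5179   3.9408 134.7634] [ 0.1411 -0.3038  0.0274] 0.08784344277386036
29.4417 [  0.3598   3.9344 159.634 ] [-0.5436  0.347  -0.4348]
31.8917 [ 0.2856 -0.3549  0.8786]
```

View pics/scene3.png

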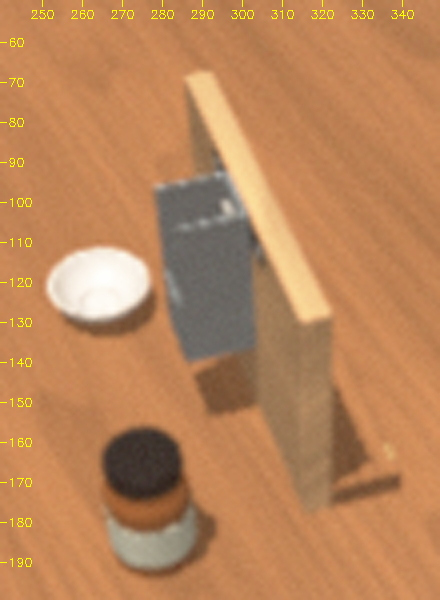

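View pics/top3.png

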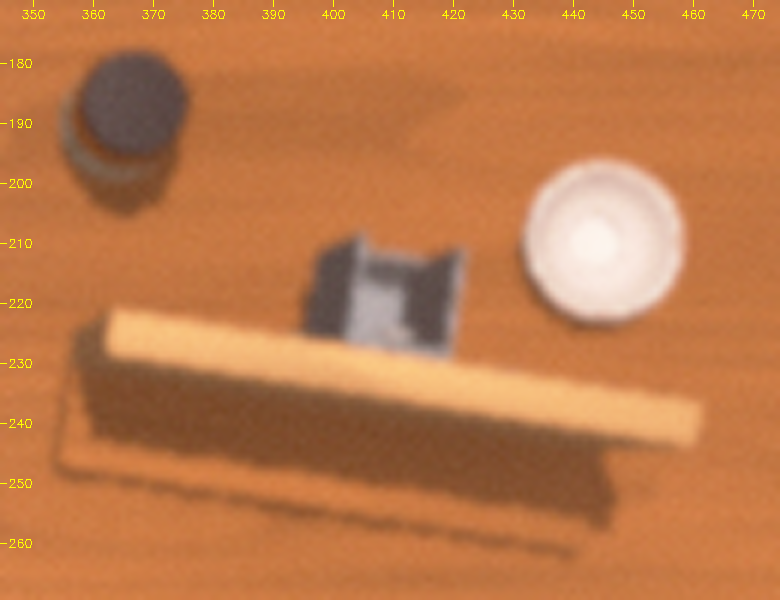

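View pics/scene3f.png

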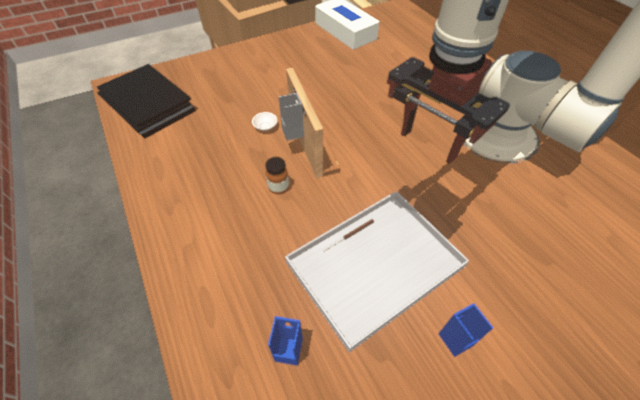

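```bash
python3 - <<'E'
from fit import *
a=bw(.0355,.0039)
P=[(.025,.023,0),(-.025,.023,0),(.025,.023,.112),(.025,-.023,.112)]
print(proj(load("scene3.npz"),T([a[0],a[1],.062,YB],P)),proj(load("top3.npz"),T([a[0],a[1],.062,YB],P[2:])))
A=cv2.absdiff(load("top0.npz")["frame"],load("top3.npz")["frame"]).max(2)
print("jar,dish,probe diff",A[175:208,352:380].mean(),A[195:226,430:462].mean(),A[190:250,280:296].mean(),A[300:320,100:140].mean())
E
```

```text
[[285.7473 140.2082]
 [303.3733 136.1503]
 [282.1858 106.881 ]
 [277.5363  95.7474]] [[404.5896 208.503 ]
 [421.9597 211.3211]]
jar,dish,probe diff 3.134199134199134 2.504032258064516 26.38125 3.01625
```

The observed corners (286,139.5), (303.5,136.5), (282,107) and (277.5,96) match the fully-home prediction within a pixel. The probe region in the top view differs, so I'll check whether that is only the arm or its shadow.

```bash
python3 - <<'E'
from h import *
a=load("scene0.npz")["frame"];b=load("scene3.npz")["frame"]
print(cv2.absdiff(a,b).max(2)[215:255,320:352].mean(),cv2.absdiff(a,b).max(2)[215:250,320:378].mean())
im=np.vstack([x[210:255,315:385] for x in(a,b)]); cv2.imwrite("pics/probe.png",cv2.resize(im,None,fx=6,fy=6,interpolation=cv2.INTER_CUBIC))
E
```

```text
8.22109375 12.15320197044335
```

View pics/probe.png

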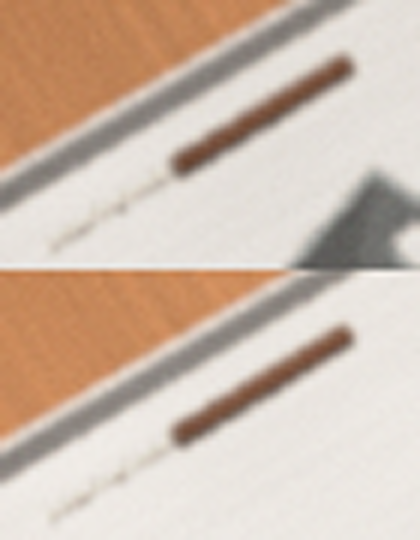

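The probe is in the same place before and after (handle 344–373, 220–238 px), so the top-view difference was the arm. I'll hand in.

```bash
python3 -c "
from bench import *
print(job_done(), state()['time'])"
```

```text
the job is handed in; nothing more can be done
the job is handed in; nothing more can be done
```

The grey holder is hanging upright on the screw, fully home and flat against the divider, and I handed the job in about 32 s into the 64 s allowed.

- **Finding the screw:** The two cameras disagreed by several millimetres on where the screw sits sideways, so I found it by touch. The first try, at y = +1 mm, met the screw head at about 5 N. Feeling both edges of the hole put the screw at about y = +3.9 mm.
- **Seating it:** I pushed the holder flush at about 5 N, then drew it straight down 18 mm to a firm stop. The push reached about 7 N while drawing down, and the upward force at the stop was about 8 N. I then released it and backed off upward.
- **Holder check:** In the last scene picture the holder's corners match the fully-home position (underside 62 mm above the bench) to about 1 px.
- **Bystanders:** The jar and dish are unchanged in the before and after top pictures, and the probe is unchanged in the scene camera. In the top view the probe's area differed between the two pictures. I put that down to the arm or its shadow, but I did not view that part of the top picture.

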